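Seat the weighing plate of the portion scale and tare it

ROBOT

A 6-joint arm with a two-finger parallel gripper is mounted at the origin on a cart in front of the work surface, level with it; the furniture and walls round the work are solid. World frame = base frame: x ahead of the robot, y to its left, z up, the work surface at z = 0. Lengths are in m, angles in rad, forces in N, time in s.
With the tool pointing down it reaches from about 0.275 to 0.825 m from the base axis. Payload 4.9 kg.
Tool frame: the origin (TCP) lies midway between the tips of the shut fingers; the grasp point (between the pads) lies 19 mm behind it (bot.grip_depth is the distance from the TCP to the grasp point, in m); y points along the fingers, x is the direction in which the jaws open and shut, and the axes are right-handed (so a half turn about y gives the same grasp; the last joint's range is limited). The gripper opens to 85 mm and grips with 20 to 120 N. Pads are 22 mm wide; open, the fingers measure 114 mm over their backs; the gripper's body (76 mm by 85 mm) begins 54 mm behind the grasp point. The pads swing forward as they close: fully open they stand 13 mm farther back than shut.
Start: joints at [-0.134, 0.326, -0.193, 1.052, 0, 1.437], TCP at [0.55, 0, 0.231] pointing down, gripper open.
Joint ranges: [-2.65, 2.65], [-0.97, 1.79], [-1.3, 1.35], [-1.93, 2.1], [-1.47, 1.37], [-3.14, 3.14]. Speed limits (rad/s): [2.57, 2.57, 3.14, 3.14, 3.14, 3.14].

INTERFACE

Orientations are given as a unit quaternion [w, x, y, z].
In Python, from cell import bot gives the robot as it stands. Calls block until the motion is done:
- bot.move_pose(position, orientation): joint-space move of the TCP to a pose.
- bot.move_linear(position, speed=0.15, rotation=None, until_force=None): straight line of the TCP; rotation=None keeps the orientation; speed is the mean speed in m/s. With until_force (N) it stops when the force on the tool has changed by that much, and returns True; else False.
- bot.goto_joints(angles): joint-space move.
- bot.set_gripper(opening, grasp_force=None): opening from 0.0 (shut) to 1.0 (fully open); grasp_force is the grip in N (None keeps the last); returns when the fingers have stopped.
- bot.wait(seconds).
- bot.solve_ik(position, orientation): joint angles nearest the present ones, or None.
- bot.camera(name): name is "scene" or "side" or "wrist"; returns the picture (384x512x3 uint8, red, green, blue); there is no depth.
- bot.calibration(name): a dict with "mtx" (3x3 intrinsics, pixels), "k1" (the pictures are not rectified: a ray, as slopes to the right and down, at radius r is drawn at 1 + k1 r^2 times it, then the intrinsics apply), "extrinsics" (4x4, takes a point from world to camera coordinates); the wrist camera has in their place "hand_eye" (4x4, takes a point from camera to tool coordinates, whose origin is the TCP and whose axes are the tool frame's). Camera axes: x right, y down, z forward; pixel columns grow to the right and rows downward; lengths in m; the calibration is good to about 2 mm. A picture is of the moment at which its call begins: read the wrist's pose just before it. calibration takes no time and is no camera call.
A pose or a line that the arm cannot do raises bot.PlanningError and nothing moves.
- bot.close_job(): hands the job in, once; it reports no verdict.
Trained networks look in the newest picture that a camera, given by its name, has taken for a name from the list of things; names that differ only in an ending like _2 or _b are one class to them, and where a whole thing is asked for, a point or a joint stands for the part that bears it (a point fixed in the world has none). Each returns a list of dicts, best first, with "confidence" (0 to 1); they miss things now and then, are a little off and sometimes report something else, mostly with a low value. They report only what shows in the picture. A call takes as long as a camera call. They do not tell look-alikes from the thing itself.
- bot.search_frame(camera, thing): "bbox" ([left, top, width, height] in pixels, round what is visible of it).
Readings, each from a call of its own:
- bot.read_clock(): time.
- bot.read_joint_positions(): joint angles.
- bot.read_joint_vel(): joint speeds.
- bot.read_joint_efforts(): joint torques, N m.
- bot.read_position(): TCP position.
- bot.read_tool_rot(): TCP orientation.
- bot.read_ft_force(): force on the tool from outside, world axes, zero at the start.
- bot.read_moment(): the same for the moment, N m.
- bot.read_gripper_width(): opening from 0.0 (shut) to 1.0 (fully open).
Only numpy, scipy, OpenCV 4.12 (cv2) and the standard library are available. Lean on these libraries where they do the work, as an engineer would, in place of code of your own. Each camera call takes 0.05 s, during which the arm holds its last target. There are 200 camera calls.

TASK

The round steel weighing plate was put back on the portion scale carelessly after washing and lies half across the rim of its recess. Gently nudge it sideways with the fingertips, without picking it up, until it drops flat into the recess; then, with nothing touching the plate any more, press the wide tare key fully down and let it go. Keep off the small round power key and leave the other things where they stand.

Things in the scene. Friction and masses are not known exactly. Their poses are not given: they have to be found in the camera images.
- scale: White portion scale, fixed, 200 mm wide. Origin on the worktop under the centre of its round recess; x to its back, y to its left, z up. Flat deck 50 mm above the worktop: from 84 mm in front of the recess centre to 92 mm behind, 100 mm to each side. In front of the deck a 76 mm deep panel slopes down 14 degrees to the front edge, a blank display in its middle.
- seat (a point): Centre of the recess floor, 44 mm above the worktop; axes as the scale's. The recess is 124 mm across and 6 mm deep, with upright walls and a firm, level, black floor. The seated plate's origin lies here, within 2 mm of play all round.
- plate: Loose round steel plate, 120 mm across, 9 mm thick, 0.15-0.31 kg. Origin: centre of its underside. It starts flat on the deck, centre 32-59 mm from the recess centre to the scale's left (+y), and may overhang the deck's left or front edge. When its leading edge has tipped into the recess, push on until the trailing edge slips off the rim too. Seated, its top is 3 mm above the deck.
- tare_key (a joint): Travel of the tare key, m: 0 released, 0.004 fully down. Spring key, about 1.4 N to start it and 5 N to hold it fully down; comes back by itself.
- tare_key_top (a point): Middle of the top face of the tare key: wide grey rectangular key, 38 mm (along the scale's y) by 20 mm, at the right end of the sloping panel, about 120 mm in front of and 70 mm to the right (-y) of the recess centre, 7 mm proud of the panel. Its z is the panel's normal (14 degrees off vertical, leaning to the front); pressing straight down works.
- power_key (a joint): Travel of the power key, m: the small round grey key, 16 mm across, at the left end of the sloping panel, 121 mm in front of and 72 mm to the left of the recess centre; 0 released, 0.004 down. Not to be pressed.
- gn_pan: Small steel gastronorm pan with chopped herbs, 176 x 108 x 65 mm, standing firmly behind the scale. Bystander. Origin at the centre of its underside.
- ramekin: White ramekin, 71 mm across, 44 mm high, loose, to the right of the scale. Bystander. Origin at the centre of its underside.
- pepper_mill: Dark wooden pepper mill, 58 mm across, 150 mm high, loose, to the right of the scale. Bystander. Origin at the centre of its underside.
- salt_shaker: Salt shaker, 44 mm across, 90 mm high, loose, to the right of the scale. Bystander. Origin at the centre of its underside.
Mind the look-alikes: they are no part of the job. What is meant by the plate is not green, and is the smaller of those in its own colour.

How it is judged:
By the outcome, as a careful person would: the job done as asked, in the order asked, and still so for the second after the job is handed in, with the robot touching nothing.
It also fails if it takes over 38 s, if anything falls off the work surface, if the arm or the gripper's body presses on something with over 40 N, if the wrist force passes 120 N, or if a joint passes its speed limit or range.

## Working session

There is one attempt and no reset: what is moved stays moved. The work goes in short steps, each a Python script; the robot and the scene stay as the last script left them, time stands still between calls to the robot, and variables do not carry over. Pictures are saved under pics/ and viewed, about 8 in all and at most 12, crops included, and the job is handed in when it is done.

```bash
mkdir -p pics; ls
python3 - <<'E'
from cell import bot
import cv2,numpy as np
for c in ["scene","side"]:
    im=bot.camera(c); cv2.imwrite(f"pics/{c}0.png",im[...,::-1])
    for t in ["scale","plate","tare_key","power_key"]:
        print(c,t,[(d["bbox"],round(d["confidence"],2)) for d in bot.search_frame(c,t)][:4])
a=cv2.imread("pics/scene0.png");b=cv2.imread("pics/side0.png")
for c in ["scene","side","wrist"]:print(c,bot.calibration(c))
print(bot.read_clock(),bot.read_tool_rot())
E
```

```text
pics
scene scale [([186.6, 183.6, 134.2, 112.9], 0.76), ([154.4, 160.3, 73.2, 57.0], 0.7)]
scene plate [([210.3, 216.3, 49.8, 42.8], 0.91), ([133.8, 262.4, 76.3, 70.9], 0.66), ([329.3, 179.6, 46.0, 33.9], 0.62)]
scene tare_key []
scene power_key []
side scale [([203.3, 183.8, 117.6, 87.7], 0.98)]
side plate [([163.7, 261.8, 79.3, 65.4], 0.9), ([314.0, 173.2, 42.6, 24.7], 0.8), ([223.5, 209.6, 52.3, 33.0], 0.57)]
side tare_key [([304.4, 209.9, 10.2, 6.6], 0.49)]
side power_key []
scene {'mtx': array([[410.72014846,   0.        , 251.84800358],
       [  0.        , 410.72014846, 198.54264488],
       [  0.        ,   0.        ,   1.        ]]), 'k1': -0.09143605533101189, 'extrinsics': array([[-0.69164133, -0.72217161, -0.01002171,  0.51675686],
       [-0.54377273,  0.52981635, -0.6508501 ,  0.31289063],
       [ 0.47533513, -0.44470529, -0.75914012,  0.79932487],
       [ 0.        ,  0.        ,  0.        ,  1.        ]])}
side {'mtx': array([[418.71493053,   0.        , 254.84734007],
       [  0.        , 418.71493053, 186.11317821],
       [  0.        ,   0.        ,   1.    
[... 217 characters left out ...]
4,  0.9467574 ],
       [ 0.        ,  0.        ,  0.        ,  1.        ]])}
wrist {'mtx': array([[296.90902235,   0.        , 260.7911888 ],
       [  0.        , 296.90902235, 192.99578376],
       [  0.        ,   0.        ,   1.        ]]), 'k1': -0.07155567194373298, 'hand_eye': array([[ 9.99999977e-01,  8.17039135e-05,  1.96783303e-04,
         1.09392546e-04],
       [-1.64096549e-04, -2.93782355e-01,  9.55872324e-01,
        -1.42257165e-01],
       [ 1.35909972e-04, -9.55872335e-01, -2.93782335e-01,
         7.57473798e-02],
       [ 0.00000000e+00,  0.00000000e+00,  0.00000000e+00,
         1.00000000e+00]])}
0.5 [ 7.07116167e-01 -7.07097393e-01  3.48660657e-05  3.54061566e-05]
```

View pics/scene0.png

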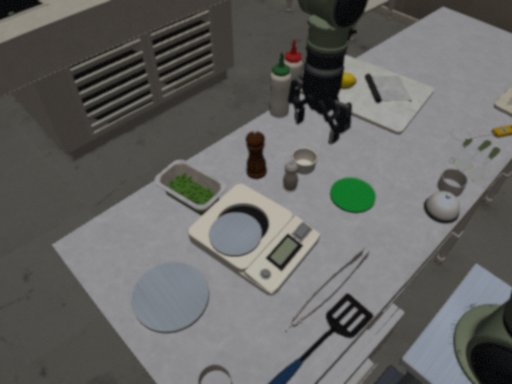

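View pics/side0.png

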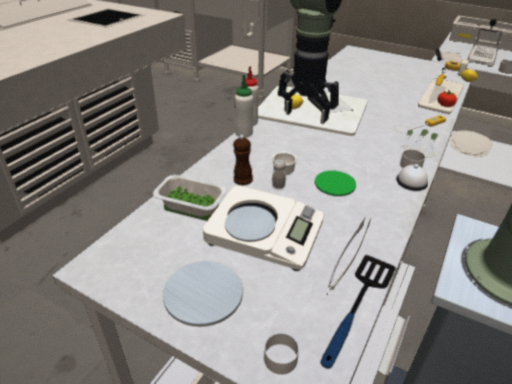

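The plate candidates in the scene view are three. The grey disc on the scale at (236,237) is the small steel one, so it fits. The large steel disc at (172,297) is a look-alike and the green disc at (353,195) is ruled out. The tare key is at about (303,230) and the power key at about (265,272). I'll estimate the scale pose roughly, then take a close wrist view.

```bash
cat > h.py <<'E'
from cell import bot
import numpy as np, cv2
from scipy.spatial.transform import Rotation as R
def T_wrist():
    q=bot.read_tool_rot();p=bot.read_position();T=np.eye(4);T[:3,:3]=R.from_quat(np.roll(q,-1)).as_matrix();T[:3,3]=p
    return np.linalg.inv(T@bot.calibration("wrist")["hand_eye"])
def cam(name):
    c=bot.calibration(name);return c["mtx"],np.array([c["k1"],0,0,0.]),(c["extrinsics"] if "extrinsics" in c else T_wrist())
def project(P,C):
    K,d,E=C;return cv2.projectPoints(np.asarray(P,float).reshape(-1,1,3),cv2.Rodrigues(E[:3,:3])[0],E[:3,3],K,d)[0][:,0]
def unproj(uv,z,C):
    K,d,E=C;n=cv2.undistortPoints(np.asarray(uv,float).reshape(-1,1,2),K,d)[:,0]
    r=np.c_[n,np.ones(len(n))]@E[:3,:3];o=-E[:3,:3].T@E[:3,3]
    return o+r*((z-o[2])/r[:,2])[:,None]
def quat(yaw):  # tool down, fingers' x rotated by yaw
    M=R.from_euler("z",yaw)*R.from_quat(np.roll([.70710678,-.70710678,0,0],-1)); return M
E
python3 - <<'E'
from h import *
C=cam("scene")
print(unproj([[265,272],[303,230]],.047,C), unproj([[236,237],[243,229]],.055,C),unproj([[172,297]],0,C))
T=np.linalg.inv(T_wrist());print("wrist cam",T.round(3)); 
M=R.from_quat(np.roll(bot.read_tool_rot(),-1)).as_matrix();print("tool",M.round(3))
E
```

```text
[[0.4595114  0.23580767 0.047     ]
 [0.47702383 0.09415095 0.047     ]] [[0.5661522  0.22220171 0.055     ]
 [0.57153403 0.1955483  0.055     ]] [[0.57520109 0.40689455 0.        ]]
wrist cam [[ 1.     0.     0.     0.55 ]
 [ 0.    -0.956 -0.294  0.076]
 [ 0.     0.294 -0.956  0.374]
 [ 0.     0.     0.     1.   ]]
tool [[ 1. -0. -0.]
 [ 0.  0.  1.]
 [-0. -1.  0.]]
```

Run:
```python
from h import *
q=bot.read_tool_rot()
bot.move_pose([0.55,0.21,0.24],q)
bot.set_gripper(0.6)
C=cam("wrist"); im=bot.camera("wrist"); cv2.imwrite("pics/w1.png",im[...,::-1]); np.save("E1.npy",C[2])
for t in ["scale","plate","tare_key","power_key"]:
    print(t,[(d["bbox"],round(d["confidence"],2)) for d in bot.search_frame("wrist",t)][:4])
print(bot.read_clock(),bot.read_position(),bot.read_gripper_width())
cv2.imwrite("pics/w1b.png",cv2.resize(im[...,::-1],(800,600),interpolation=cv2.INTER_CUBIC))
```

```text
scale [([153.6, 100.1, 221.9, 175.4], 0.81)]
plate [([215.1, 0.0, 145.0, 67.8], 0.84), ([201.7, 324.3, 42.2, 14.2], 0.75), ([216.8, 255.3, 6.2, 15.1], 0.67), ([232.8, 108.9, 106.8, 109.5], 0.58)]
tare_key [([214.3, 252.3, -0.6, 17.0], 0.41)]
power_key [([173.1, 139.2, 15.9, 17.4], 0.68)]
2.0333 [0.55000582 0.20998291 0.2399934 ] 0.5992540446871257
```

View pics/w1b.png

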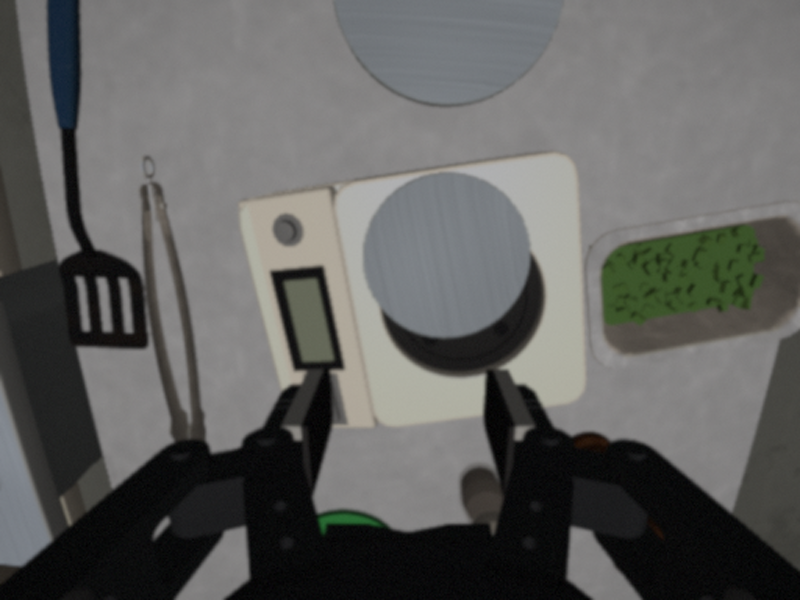

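The wrist view shows the small steel plate at (446,255), radius 83 px, on the deck. It overlaps the black recess, whose lower-right arc reaches (545,290) and (460,375). The power key is at (288,229) and the large look-alike is at the top, off the scale. Next I fit the poses and check them in an enlarged overlay.

```bash
cat >> h.py <<'E'
def S2W(s,P):
    x,y,a=s;P=np.asarray(P,float).reshape(-1,3);c,n=np.cos(a),np.sin(a)
    return np.c_[x+c*P[:,0]-n*P[:,1],y+n*P[:,0]+c*P[:,1],P[:,2]]
def W2S(s,W):
    x,y,a=s;W=np.asarray(W,float).reshape(-1,3);c,n=np.cos(a),np.sin(a);X=W[:,0]-x;Y=W[:,1]-y
    return np.c_[c*X+n*Y,-n*X+c*Y,W[:,2]]
th=np.linspace(0,2*np.pi,60)
def circ(c,r,z): return np.c_[c[0]+r*np.cos(th),c[1]+r*np.sin(th),0*th+z]
E
python3 - <<'E'
from h import *
from scipy.optimize import least_squares
C=list(cam("wrist"));C[2]=np.load("E1.npy")
im=cv2.imread("pics/w1.png")
k=1/1.5625
L=[([(345,184),(450,169),(550,154)],1,.1),([(580,200),(585,380)],0,.092),([(390,426),(560,407)],1,-.1),([(340,210),(370,400)],0,-.084)]
def res(s):
    r=[]
    for pts,ax,v in L: r+=list(W2S(s,unproj(np.array(pts)*k,.05,C))[:,ax]-v)
    rec=W2S(s,unproj(np.array([(545,290),(461,375),(520,350)])*k,.05,C)); r+=list(np.hypot(rec[:,0],rec[:,1])-.062)
    pk=W2S(s,unproj(np.array([(288,229)])*k,.048,C))[0]; r+=[pk[0]+.121,pk[1]-.072]
    return np.array(r)*1000
f=least_squares(res,[.588,.18,.12],loss="soft_l1");s=f.x;print(s,res(s).round(1))
# plate: ellipse fit of the outline by grey-level threshold region is fuzzy; fit from hand-read rim points
pp=np.array([(446,172),(363,255),(530,250),(446,338),(387,196),(505,196),(387,314)])*k
g=lambda p:np.hypot(*(unproj(pp,.059,C)[:,:2]-p[:2]).T)*1000-60
fp=least_squares(g,s[:2]);p=fp.x;print("plate",p,g(p).round(1),W2S(s,[*p,0])*1000)
def draw(I,C,f,off):
    def pl(P,col): cv2.polylines(I,[np.int32((project(P,C)-off)*f*16)],True,col,1,cv2.LINE_AA,4)
    pl(S2W(s,circ([0,0],.062,.05)),(0,0,255));pl(circ(p,.06,.059),(0,255,0))
    pl(S2W(s,[[-.084,-.1,.05],[.092,-.1,.05],[.092,.1,.05],[-.084,.1,.05]]),(255,0,0))
    for c,z,w,h in [((-.120,-.07),.048,.01,.019),((-.121,.072),.048,.008,.008)]:
        pl(S2W(s,[[c[0]+a*w,c[1]+b*h,z-a*w*-.25] for a,b in [(-1,-1),(1,-1),(1,1),(-1,1)]]),(255,0,255))
    return I
a=draw(cv2.resize(im[80:290,140:390],None,fx=2.4,fy=2.4,interpolation=2),C,2.4,[140,80])
b=draw(cv2.resize(cv2.imread("pics/scene0.png")[170:300,180:330],None,fx=3.8,fy=3.8,interpolation=2)[:, :],cam("scene"),3.8,[180,170])
b=cv2.resize(b,None,fx=.35,fy=.35,interpolation=3) if 0 else b
cv2.imwrite("pics/o1.png",a);cv2.imwrite("pics/o2.png",b);np.save("s.npy",s);np.save("p.npy",p)
E
```

```text
[0.59236088 0.18215278 0.13035262] [-2.8 -2.4 -0.8 -2.  -1.2  2.1  0.7  3.9  1.7 -0.3 -2.  -2.2  0.8 -0.6]
plate [0.57798919 0.21722506] [-0.  -0.8 -0.4  0.1  0.5 -0.9 -0.7] [[-9.69093446 36.64282101  0.        ]]
```

View pics/o1.png

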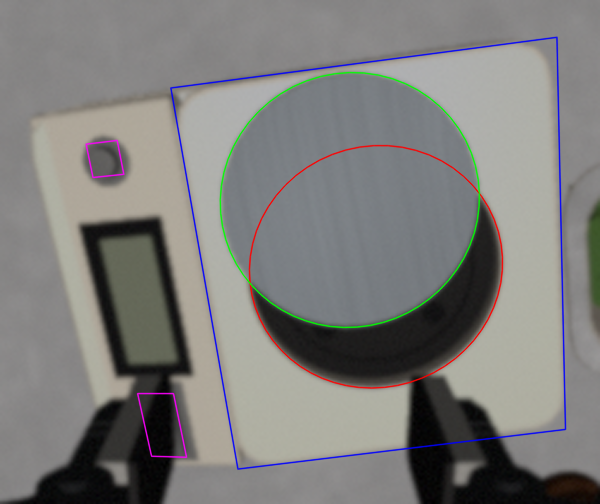

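View pics/o2.png

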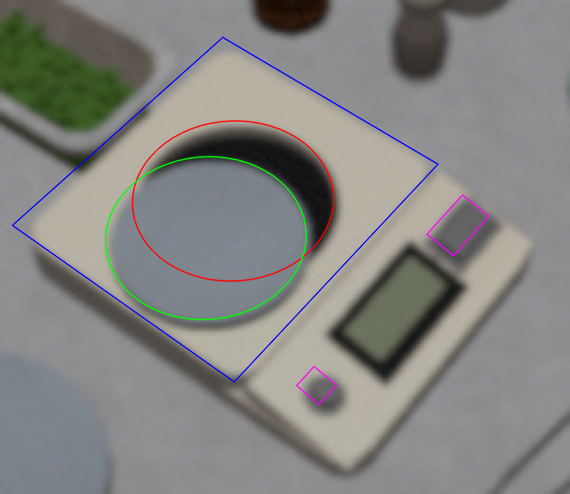

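The overlay fits the recess and plate to about 2 mm in the wrist view. The scene view differs by about 4 mm, which is acceptable. I'll probe the open-finger tip height on free worktop, then push with the two fingers as a cradle.

Run:
```python
from h import *
s=np.load("s.npy");p=np.load("p.npy")
C=list(cam("wrist"));C[2]=np.load("E1.npy"); pr=unproj([np.array([250,130])/1.5625],0,C)[0]; print("probe",pr)
d=s[:2]-p;D=np.hypot(*d);d/=D
yaw=np.arctan2(-d[1],-d[0])-np.pi/2; q=np.roll((R.from_euler("z",yaw)*R.from_quat(np.roll(bot.read_tool_rot(),-1))).as_quat(),1);print("d",d,D,"yaw",yaw,q)
bot.move_pose([pr[0],pr[1],.035],q)
hit=bot.move_linear([pr[0],pr[1],-.004],speed=.025,until_force=3)
z0=bot.read_position()[2];print(hit,"tip offset",-z0,bot.read_ft_force(),bot.read_clock())
bot.move_linear([pr[0],pr[1],.10],speed=.2)
st=p-d*.088
bot.move_pose([*st,.10],q)
bot.move_linear([*st,.0525+z0],speed=.12)
print(bot.read_position(),bot.read_ft_force(),bot.read_clock())
im=bot.camera("wrist");cv2.imwrite("pics/w2.png",cv2.resize(im[...,::-1],(700,525),interpolation=2))
np.savez("push.npz",d=d,z0=z0,q=q,D=D)
```

```text
probe [0.42648338 0.30899015 0.        ]
d [ 0.3791738  -0.92532547] 0.037902645585306434 yaw 0.38890325441342766 [ 0.69377823 -0.69378908 -0.13657819  0.13665605]
True tip offset 0.0032262346094074773 [-0.42843093 -0.7686086   4.15730035] 4.475
[0.54402537 0.29887849 0.04939346] [-0.83143348  0.16263795  0.43703874] 6.2583
```

View pics/w2.png

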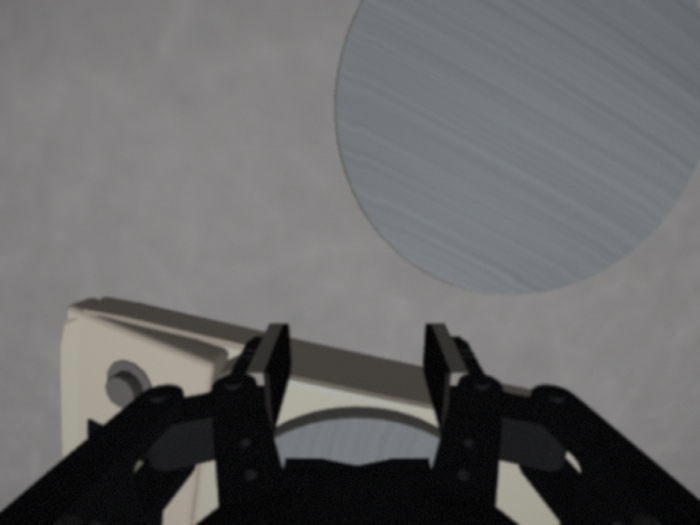

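The tips straddle the plate's trailing edge, centred on it, with the plate's arc at (356,420) between fingers at 285 and 430. The large look-alike is clear behind. I start the push.

Run:
```python
from h import *
s=np.load("s.npy");z=np.load("push.npz");d=z["d"];h=.0525+float(z["z0"])
f0=bot.read_ft_force()
for r in [.110,.102,.095,.088,.082,.077,.073,.070,.068,.066]:
    t=s[:2]-d*r
    hit=bot.move_linear([*t,h],speed=.03,until_force=12)
    f=bot.read_ft_force();p=bot.read_position();print(r,hit,(f-f0).round(1),"along",round(float((f-f0)[:2]@d),2),p[2].round(4))
    if hit:break
print(bot.read_clock())
for c in ["scene","side"]:
    im=bot.camera(c)[...,::-1];cv2.imwrite(f"pics/{c}1.png",im)
a=cv2.resize(cv2.imread("pics/scene1.png")[175:300,180:325],None,fx=2.7,fy=2.7,interpolation=2)
b=cv2.resize(cv2.imread("pics/side1.png")[175:300,195:340],None,fx=2.7,fy=2.7,interpolation=2)
cv2.imwrite("pics/c1.png",np.hstack([a,b]))
```

```text
0.11 False [ 0.8  1.  -0.7] along -0.6 0.0493
0.102 False [ 0.2  1.9 -0.5] along -1.67 0.0492
0.095 False [ 0.3  1.3 -0.5] along -1.11 0.0493
0.088 False [-0.8  2.1 -0.8] along -2.27 0.0493
0.082 False [ 0.7  0.6 -2.1] along -0.25 0.0493
0.077 False [ 1.   1.4 -1.3] along -0.94 0.0492
0.073 False [-0.4  0.8 -0.8] along -0.9 0.0493
0.07 False [ 0.6  1.1 -0.8] along -0.8 0.0493
0.068 False [-0.4  1.5 -1.4] along -1.51 0.0493
0.066 False [-0.6  1.  -0.6] along -1.13 0.0494
9.875
```

View pics/c1.png

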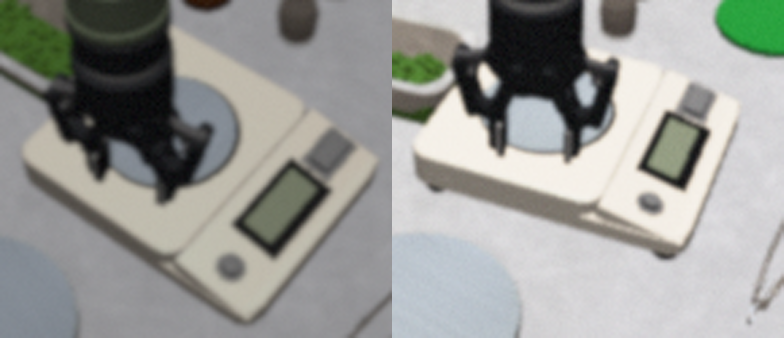

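The plate has moved across the recess and no black is showing at its leading side. I'll push the last few millimetres, then back off and look.

Run:
```python
from h import *
s=np.load("s.npy");z=np.load("push.npz");d=z["d"];h=.0525+float(z["z0"])
f0=np.array([-.8,.2,.4])
for r in [.0645,.063,.0615,.060]:
    t=s[:2]-d*r
    hit=bot.move_linear([*t,h],speed=.02,until_force=7)
    f=bot.read_ft_force();print(r,hit,"along",round(float((f-f0)[:2]@d),2),f[2].round(1))
    if hit:break
p=bot.read_position()
bot.move_linear([*(p[:2]-d*.02),h],speed=.08)
t=p[:2]-d*.02
bot.move_linear([*t,.16],speed=.2)
C=cam("wrist");im=bot.camera("wrist")[...,::-1];print(bot.read_clock())
cv2.imwrite("pics/w3.png",im);np.save("E3.npy",C[2])
I=im.copy();I=cv2.resize(I,None,fx=1.5,fy=1.5,interpolation=2)
cv2.polylines(I,[np.int32((project(S2W(s,circ([0,0],.062,.05)),C)*1.5*16))],True,(0,0,255),1,cv2.LINE_AA,4)
cv2.imwrite("pics/w3b.png",I)
```

```text
0.0645 False along 0.14 0.2
0.063 False along 0.93 1.5
0.0615 False along -1.32 1.7
0.06 False along -1.64 4.0
12.125
```

View pics/w3b.png

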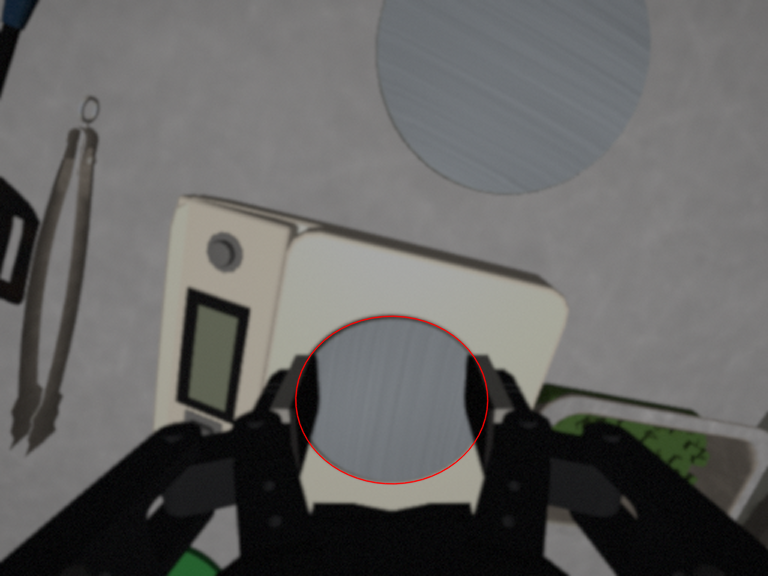

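The plate fills the recess circle concentrically in the overlay, with centre (392,400) and no black crescent. I shut the gripper, move above the tare key and check from the fixed cameras.

Run:
```python
from h import *
s=np.load("s.npy");a=s[2]
M=R.from_euler("z",a)*R.from_euler("y",-14,degrees=True)*R.from_quat([-.70710678,0,0,.70710678])
q=np.roll(M.as_quat(),1);n=-M.as_matrix()[:,1];print("n",n)
k=np.array([.480,.096,.048])-np.array([np.cos(a),np.sin(a),0])*.001
p=bot.read_position();bot.move_linear([p[0]-.05,p[1],.19],speed=.25)
bot.set_gripper(0)
h=k+n*.06
bot.move_pose(h,q)
print(bot.read_position(),bot.read_clock(),bot.read_ft_force())
C0=cam("scene");print("key px",project([k],C0),project([k],cam("side")))
ims=[]
for c,(y,x) in {"scene":(175,175),"side":(165,190)}.items():
    im=bot.camera(c)[...,::-1].copy();cv2.imwrite(f"pics/{c}2.png",im)
    ims.append(cv2.resize(im[y:y+130,x:x+145],None,fx=2.7,fy=2.7,interpolation=2))
cv2.imwrite("pics/c2.png",np.hstack(ims));np.savez("key.npz",k=k,n=n,q=q)
```

```text
n [-0.23986946 -0.03144592  0.97029573]
[0.46651759 0.09426941 0.10742549] 13.825 [-0.32417588 -0.24212959 -0.30155975]
key px [[301.90018076 229.66723652]] [[308.00966525 211.80084136]]
```

View pics/c2.png

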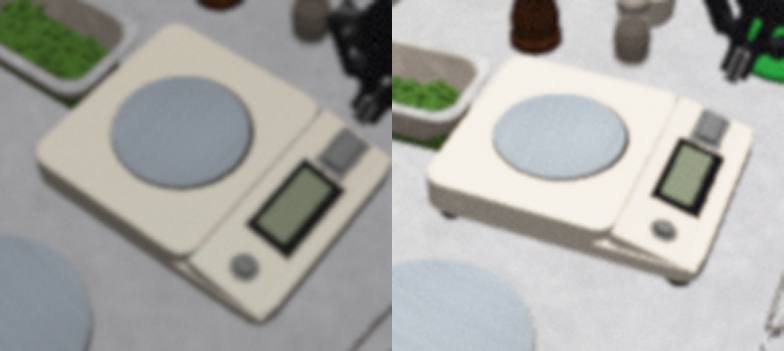

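The plate lies flat and concentric in the recess in both fixed views: (182,132) in the scene crop and (560,136) in the side crop. The tare key pixel matches the aim point to about 1 px. Pressing now.

Run:
```python
from h import *
z=np.load("key.npz");k,n,q=z["k"],z["n"],z["q"]
bot.move_linear(k+n*.012,speed=.1)
f0=bot.read_ft_force()
for o in [.004,.002,.001,0,-.001,-.002,-.003,-.004,-.005,-.006,-.007,-.008,-.009]:
    hit=bot.move_linear(k+n*o,speed=.015,until_force=9)
    d=(bot.read_position()-k)@n;f=(bot.read_ft_force()-f0)@n;print(o,hit,"depth",round(d*1000,2),"F",round(f,2))
    if hit or f>10:break
bot.wait(.3);print("held",(bot.read_ft_force()-f0)@n)
im=bot.camera("side")[...,::-1].copy();cv2.imwrite("pics/press.png",cv2.resize(im[165:295,190:335],None,fx=4,fy=4,interpolation=2))
print(bot.read_clock())
```

```text
0.004 False depth 3.95 F 0.19
0.002 False depth 1.93 F -0.02
0.001 False depth 0.96 F -0.44
0 False depth -0.05 F 1.05
-0.001 False depth -0.96 F 0.9
-0.002 False depth -1.96 F 2.72
-0.003 False depth -2.98 F 2.88
-0.004 False depth -4.0 F 5.15
-0.005 False depth -4.68 F 10.85
held 10.730497800773417
17.625
```

View pics/press.png

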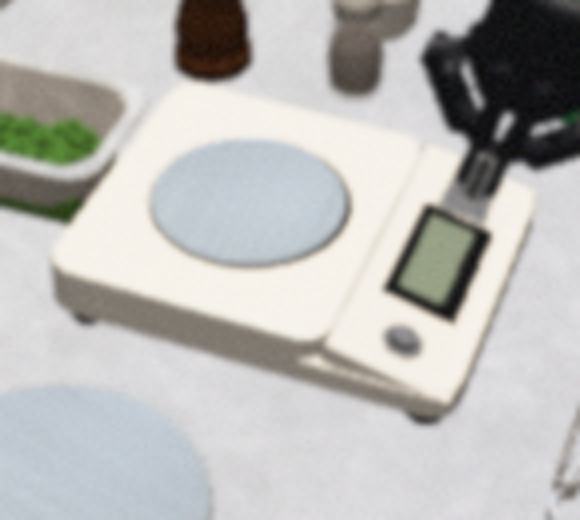

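The spring force rose from about 1 N to 5 N over 4 mm and then climbed steeply to 10.9 N at the stop, so the key is fully down. The picture shows the fingertips on the tare key at (483,175). I release it, check and hand in.

Run:
```python
from h import *
z=np.load("key.npz");k,n=z["k"],z["n"]
bot.move_linear(k+n*.02,speed=.05)
bot.move_linear(k+n*.09,speed=.15)
bot.wait(.4)
print(bot.read_ft_force(),bot.read_clock())
ims=[]
for c,(y,x) in {"scene":(115,150),"side":(125,150)}.items():
    im=bot.camera(c)[...,::-1].copy()
    ims.append(cv2.resize(im[y:y+200,x:x+200],None,fx=2,fy=2,interpolation=2))
cv2.imwrite("pics/c3.png",np.hstack(ims))
```

```text
[-0.26957196  0.92300133 -0.67090075] 19.2917
```

View pics/c3.png

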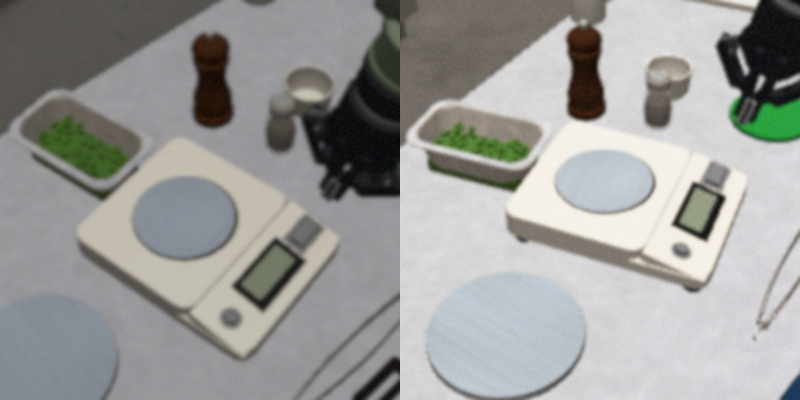

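The plate is seated at (184,217) and (605,180), the tare key is back up, the pan, mill, shaker and ramekin stand as before, and the robot is clear.

```bash
python3 -c "
from cell import bot
bot.close_job();print(bot.read_clock())"
```

```text
the job is handed in; nothing more can be done
the job is handed in; nothing more can be done
```

The job is done and handed in after about 19.3 s of the 38 s allowed. I nudged the small steel plate into the recess with the two open fingertips. With nothing touching the plate, I then shut the gripper, pressed the tare key and let it go.

- **Plate:** in the last pictures it lies flat and concentric in the recess. The last 2 mm of the push showed an upward force of up to 4 N, probably the fingertips brushing the plate's top as it dropped. The plate did not move afterwards.
- **Tare key:** the force climbed to about 5 N over roughly 4 mm, then rose sharply to 10.9 N at the stop, so I take it as fully down. The last pictures show it back up.
- **Other things:** the robot never went near the power key, and the pan, ramekin, mill and shaker stand where they were. The robot was clear of everything.
- **Disagreement:** the scale position fitted from the wrist camera differed by about 4 mm from the scene view. For the press I aimed between the two, within about 1 px of the key in both fixed views.

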